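# File the index cards in the desk sorter

### The job

File the banded pack of index cards in the desk sorter: stand it upright on its long edge, right down on the floor of the compartment with the blue tab, lengthwise between the dividers. Leave the yellow note pad where it lies.

Things in the scene. Friction and masses are not known exactly. Their poses are not given: they have to be found in the camera images.
- card_pack_centre (a point): Centre of the pack of index cards: a cream-coloured rigid block with a narrow brown band round its middle, 127 mm long, 77 mm high and 21 mm thick, about 0.11 kg, which starts free-standing on its long edge on the desk. Its x axis points straight up (77 mm), y runs along its length (127 mm), z goes level through its thickness (21 mm). The centre is 39 mm above the surface it stands on.
- blue_slot (a point): Middle of the floor of the compartment with the blue tab, 12 mm above the desk. x runs along the compartment (the tabs are at its -x end), y across it, z up. The compartment is 39 mm wide clear between its dividers, whose tops are 33 mm above this point, and 161 mm long clear between the rails at its two ends, whose tops are 8 mm above this point (10 mm with the tab). Any of the three compartments may carry the blue tab.
- sorter: The desk sorter, which does not move: oak base with rails at front and back and four upright steel dividers that make three equal compartments side by side, 44 mm apart centre to centre; blue, red and green tabs on the front rail, in varying order. 175 mm long, 141 mm wide, 45 mm high. Origin at the centre of its underside on the desk; x runs along the compartments away from the tabs, y across them, z up.
- note_pad_centre (a point): Centre of a loose pad of yellow sticky notes lying flat on the desk, 76 x 76 x 18 mm; a bystander, to be left where it lies. z is up.
Mind the look-alikes: they are no part of the job. There is more than one size of the part that bears card_pack_centre; the job needs the largest. What is shaped like the part that bears blue_slot but pink is not meant.

How it is judged:
By the outcome, as a careful person would: the job done as asked, in the order asked, and still so for the second after the job is handed in, with the robot touching nothing.
It also fails if it takes over 32 s, if anything falls off the work surface, if the arm or the gripper's body presses on something with over 40 N, if the wrist force passes 120 N, or if a joint passes its speed limit or range.

### The arm

A 6-joint arm with a two-finger parallel gripper is mounted at the origin on a cart in front of the work surface, level with it; the furniture and walls round the work are solid. World frame = base frame: x ahead of the robot, y to its left, z up, the work surface at z = 0. Lengths are in m, angles in rad, forces in N, time in s.
With the tool pointing down it reaches from about 0.3 to 0.95 m from the base axis. Payload 3.1 kg.
Tool frame: the origin (TCP) lies midway between the tips of the shut fingers; the grasp point (between the pads) lies 19 mm behind it; z points along the fingers, y is the line along which they close (so a half turn about z gives the same grasp; the last joint's range is limited). The gripper opens to 85 mm and grips with 20 to 120 N. Pads are 22 mm wide; open, the fingers measure 114 mm over their backs; the gripper's body (76 mm by 85 mm) begins 54 mm behind the grasp point. The pads swing forward as they close: fully open they stand 13 mm farther back than shut.
Start: joints at [1.16, 0.308, 1.634, -0, 1.2, -0.07], TCP at [0.209, 0.589, 0.231] pointing down, gripper open.
Joint ranges: [-3.06, 3.06], [-0.79, 1.96], [0.05, 2.63], [-1.19, 4.34], [0.05, 2.64], [-2.94, 2.94]. Speed limits (rad/s): [2.79, 2.79, 3.14, 3.14, 3.14, 3.14].

### API

Orientations are given as a 3x3 rotation matrix whose columns are the frame's x, y, z axes.
In Python, from cell import manip gives the robot as it stands.
- The arm moves only by the tool carry_out, never from a script. Its argument "plan" is text: rows parted by semicolons, each of 7 numbers parted by spaces: the shift along the tool's x, y, z as a fraction of full scale, then the turn, a rotation vector about the tool's x, y, z as a fraction of full scale, then the opening, from 0 (shut) to 1 (fully open). In form: dx dy dz ax ay az jaw; .... A call has 1 to 10 rows; each row is the pose to reach, as a shift and turn from the pose commanded when the call began, along the tool's axes at that moment, turning the shorter way round; what a row does not reach only later rows make up. Full scale, the value 1, is 0.4 m for a shift and pi rad for a turn. A row lasts 1/8 s, in which the tool goes at most 62.5 mm and 10.7 degrees, less where a joint would pass 70% of its speed; a pose out of reach is approached as far as the arm can. A call with a number of a shift or a turn outside -1 to 1 is refused whole. A call with a gripper value outside its range is refused whole. The fingers move at their own pace and stop on an object; "force" is the grip in N (left out, the last holds). Time passes only in rows, so rows that repeat a pose let the fingers close. It gives the time, the measured TCP pose, the force, the opening and the grip force at its end, in the units of the state.
- manip.get_state(): the state, without advancing time (a new reading comes with each control period).
- manip.grab_frame(name): name is "scene" or "top" or "wrist"; returns a dict with "pixels" (480x640x3 uint8, red, green, blue), "intrinsics" (3x3 intrinsics, pixels), "origin" and "rotation" of the camera in the world. Camera axes: x right, y up, looking along -z (the intrinsics and any distortion apply to the point x, -y, -z); pixel columns grow to the right and rows downward; lengths in m; the calibration is good to about 2 mm. The wrist camera is an equidistant fisheye: a pixel r from the principal point sees the ray r / f radians off the axis. A picture is of the moment at which its call begins. There is no depth.
- manip.sign_off(): hands the job in; it is judged then, once.
The state is a dict: "t": time; "qpos": joint angles; "qd": joint speeds; "tau": joint torques, N m; "tcp_pos": TCP position; "ee_rot": TCP orientation; "ft_force": force on the tool from outside, world axes, zero at the start; "moment": the same for the moment, N m; "gripper_width": finger opening in m; "grip_force": force on a finger pad.
Only numpy, scipy, OpenCV 4.12 (cv2) and the standard library are available. Lean on these libraries where they do the work, as an engineer would, in place of code of your own. Each camera call takes 0.05 s, during which the arm holds its last target. There are 200 camera calls.

## Working session

There is one attempt and no reset: what is moved stays moved. The work goes in short steps, Python scripts to look and compute and a tool call to move; the robot and the scene stay as the last step left them, time stands still between calls to the robot, and variables do not carry over. Pictures are saved under pics/ and viewed, at most 10 in all, crops included, and the job is handed in when it is done.

Besides the shell and the picture viewer there is one more tool, called as name(argument=value, ...), one argument or row to a line, values as JSON. carry_out: Moves the arm, as the interface text tells. Shift numbers are shares of 0.4 m and turn numbers shares of pi rad, none past 1 either way. Its arguments: {"type":"object","properties":{"plan":{"type":"string"},"force":{"type":"number"}},"required":["plan"]}

```bash
mkdir -p pics && cat > h.py <<'E'
import numpy as np, cv2, json
from cell import manip
def snap(n):
    f=manip.grab_frame(n); return f
def save(f,p): cv2.imwrite(p,cv2.cvtColor(np.asarray(f["pixels"]),cv2.COLOR_RGB2BGR))
def ray(f,u,v):
    K=np.array(f["intrinsics"]);R=np.array(f["rotation"])
    a=(u-K[0,2])/K[0,0];b=(v-K[1,2])/K[1,1]
    d=np.array([a,-b,-1.])
    if f.get("fish"):
        r=np.hypot(a,b); s=np.sin(r)/r if r>1e-9 else 1
        d=np.array([a*s,-b*s,-np.cos(r)])
    return R@d
def at(f,u,v,z):
    o=np.array(f["origin"]);d=ray(f,u,v); return o+d*(z-o[2])/d[2]
E
python3 - <<'E'
from h import *
import pickle
for n in("top","scene"):
    f=snap(n);save(f,f"pics/{n}0.png");pickle.dump(f,open(n+".pkl","wb"));print(n,f["origin"],f["intrinsics"],np.round(f["rotation"],3).tolist())
print(manip.get_state())
E
```

```text
top [ 0.34456346 -0.07657024  0.87432336] [[435.82884041   0.         313.13661321]
 [  0.         435.82884041 236.14596472]
 [  0.           0.           1.        ]] [[-0.069, 0.964, -0.256], [-0.998, -0.065, 0.024], [0.006, 0.257, 0.966]]
scene [-0.103783   -0.39259993  0.53555449] [[456.25411985   0.         321.24001   ]
 [  0.         456.25411985 241.63839649]
 [  0.           0.           1.        ]] [[0.46, 0.491, -0.74], [-0.888, 0.272, -0.371], [0.019, 0.827, 0.561]]
{'t': 0.1, 'qpos': array([ 1.16028871e+00,  3.08919978e-01,  1.63509591e+00,  4.26973648e-05,
        1.19971102e+00, -6.96899652e-02]), 'qd': array([-1.37918900e-04, -1.91923305e-03, -5.19492201e-03,  6.08327285e-04,
        1.03125285e-03, -6.76674889e-05]), 'tau': array([ 4.58114869e-05, -4.16405082e+01, -2.77643842e+01, -1.38864425e-04,
        3.98478907e-03, -1.25955131e-05]), 'tcp_pos': array([0.20861209, 0.588343  , 0.23014319]), 'ee_rot': array([[-9.42476400e-01,  3.34271516e-01, -8.88210739e-04],
       [ 3.34272643e-01,  9.42474420e-01, -1.94105353e-03],
       [ 1.88276996e-04, -2.12630169e-03, -9.99997722e-01]]), 'ft_force': array([-0.76285593, -0.39495568,  0.47702633]), 'moment': array([0.03464731, 0.0112911 , 0.01185896]), 'grip_force': 0.0, 'gripper_width': 0.08548280019783348}
```

View pics/top0.png

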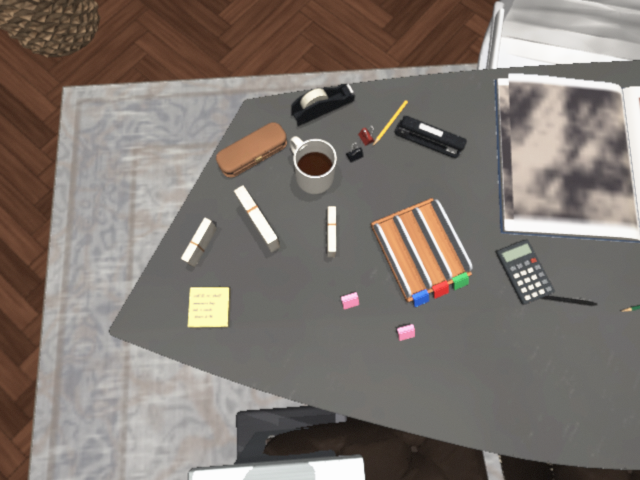

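View pics/scene0.png

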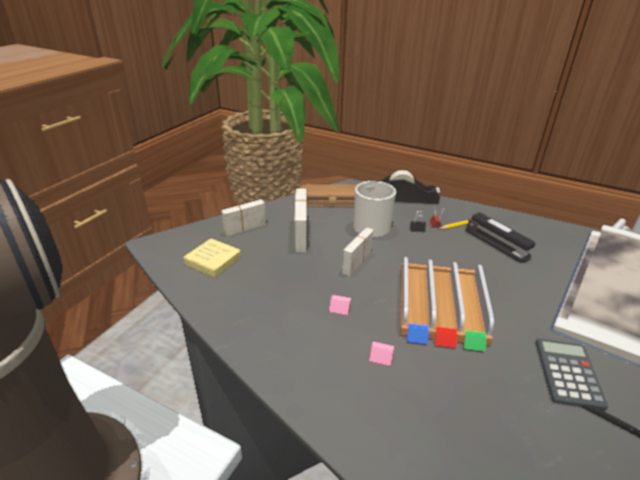

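The look-alikes are cream packs in the top view at (256,218), the longest, and smaller ones at (198,241) and (332,231). There are pink tabs at (349,300) and (405,332), while the blue tab is on the sorter at (421,298). I choose the pack at (256,218) and will check it in a close crop.

```bash
python3 - <<'E'
from h import *
im=cv2.imread("pics/top0.png")
a=cv2.resize(im[170:270,170:345],None,fx=4.5,fy=4.5,interpolation=cv2.INTER_CUBIC)[:, :787]
cv2.imwrite("pics/c1.png",a)
b=cv2.resize(im[190:310,360:480],None,fx=5,fy=5,interpolation=cv2.INTER_CUBIC)
cv2.imwrite("pics/c2.png",b)
E
```

```text
(no output)
```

View pics/c1.png

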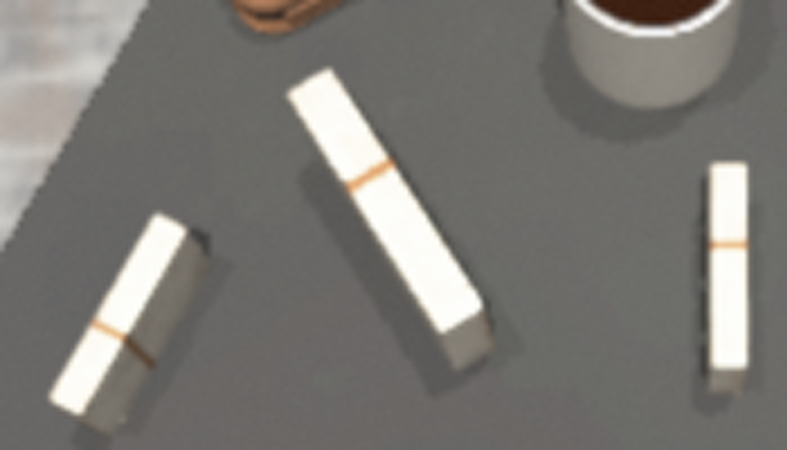

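View pics/c2.png

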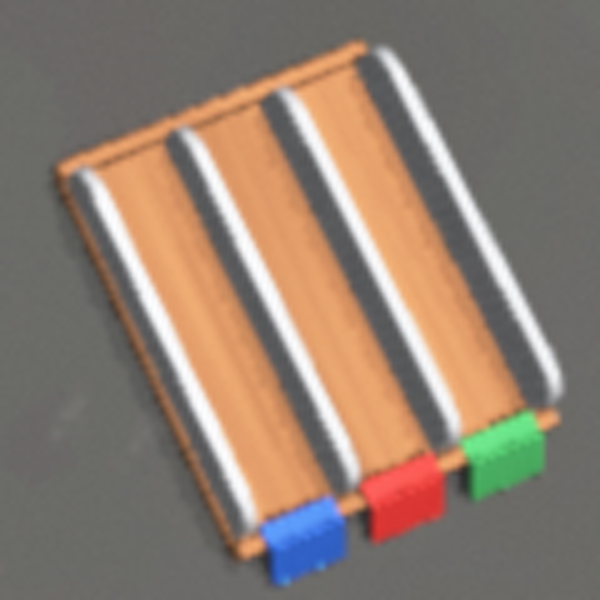

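```bash
python3 - <<'E'
from h import *
import pickle
f=pickle.load(open("top.pkl","rb"))
P=lambda x,y,z:at(f,170+(x+.5)/4.5-.5,170+(y+.5)/4.5-.5,z)
Q=lambda x,y,z:at(f,360+(x+.5)/5-.5,190+(y+.5)/5-.5,z)
c=np.array([P(*p,.077) for p in((288,95),(330,68),(484,307),(442,333))])
print("pack",c.mean(0),[np.linalg.norm(c[i]-c[i-1]) for i in range(4)])
d=(c[2]+c[3]-c[0]-c[1]);print("yaw",np.degrees(np.arctan2(d[1],d[0])))
D=[(Q(*a,.045),Q(*b,.045)) for a,b in(((83,172),(250,530)),((187,135),(350,482)),((286,93),(453,437)),((388,52),(555,392)))]
for a,b in D: print((a+b)/2,np.linalg.norm(a-b),np.degrees(np.arctan2(*(a-b)[1::-1])))
r=np.array([Q(*p,.02) for p in((60,168),(365,43),(557,415),(238,553))])
print("rails",r,r.mean(0),[np.linalg.norm(r[i]-r[i-1]) for i in range(4)])
E
```

```text
pack [0.60764783 0.01179843 0.077     ] [np.float64(0.12654021216208777), np.float64(0.021606511248840672), np.float64(0.12741778586400462), np.float64(0.0206757587442978)]
yaw -150.93467962828313
[ 0.50802988 -0.24778805  0.045     ] 0.15344077173283271 18.382237797397252
[ 0.52210257 -0.2896086   0.045     ] 0.14971771320497806 17.837015384516988
[ 0.5368287  -0.33151048  0.045     ] 0.1500906983768027 17.889894475289918
[ 0.55148126 -0.37426507  0.045     ] 0.1494944389668892 17.45055091672299
rails [[ 0.59028944 -0.21880592  0.02      ]
 [ 0.63574949 -0.35114518  0.02      ]
 [ 0.4750025  -0.40562201  0.02      ]
 [ 0.42935537 -0.2720557   0.02      ]] [ 0.5325992 -0.3119072  0.02     ] [np.float64(0.16951493439885573), np.float64(0.13992960894410758), np.float64(0.16972719202241474), np.float64(0.14115105576374762)]
```

The crop confirms the pack at (256,218) measures 127 x 21 mm. It is centred at (0.608, 0.012) with its axis at 29°. The blue compartment is at about (0.516, -0.269), at 18°. I'm setting out now.

carry_out(
  plan="-0.85 -0.61 0 0 0 0.73 1;-0.85 -0.61 0 0 0 0.73 1;-0.85 -0.61 0 0 0 0.73 1;-0.85 -0.61 0 0 0 0.73 1;-0.85 -0.61 0 0 0 0.73 1;-0.85 -0.61 0 0 0 0.73 1;-0.85 -0.61 0 0 0 0.73 1;-0.85 -0.61 0 0 0 0.73 1;-0.85 -0.61 0 0 0 0.73 1;-0.85 -0.61 0 0 0 0.73 1",
)

```text
t: 1.35
tcp_pos: [0.4476, 0.2449, 0.2307]
ee_rot: [[0.607, 0.795, -0.001], [0.795, -0.607, -0.0], [-0.001, -0.001, -1.0]]
ft_force: [-0.3, -0.2, 0.4]
gripper_width: 0.0856
grip_force: 0.0
```

```bash
cat >> h.py <<'E'
from scipy.spatial.transform import Rotation as Ro
def go(pos,yaw):
    s=manip.get_state();R=s["ee_rot"];c,k=np.cos(np.radians(yaw)),np.sin(np.radians(yaw))
    T=np.array([[c,k,0],[k,-c,0],[0,0,-1.]])
    print("t",s["t"],"tcp",np.round(s["tcp_pos"],4),"d",np.round(R.T@(np.array(pos)-s["tcp_pos"])/.4,3),"turn",np.round(Ro.from_matrix(R.T@T).as_rotvec()/np.pi,4),"q",np.round(s["qpos"],2),"w",s["gripper_width"],"F",np.round(s["ft_force"],1))
E
python3 -c "
from h import *
go((.608,.012,.2),29.07)"
```

```text
t 1.35 tcp [0.4476 0.2449 0.2307] d [-0.219  0.672  0.077] turn [-1.00e-04  4.00e-04  1.31e-01] q [0.42 0.09 1.9  0.   1.16 1.07] w 0.08555566377062192 F [-0.3 -0.2  0.4]
```

carry_out(
  plan="-0.22 0.67 0.08 0 0 0.131 1;-0.22 0.67 0.08 0 0 0.131 1;-0.22 0.67 0.08 0 0 0.131 1;-0.22 0.67 0.08 0 0 0.131 1;-0.22 0.67 0.08 0 0 0.131 1;-0.22 0.67 0.08 0 0 0.131 1;-0.22 0.67 0.08 0 0 0.131 1",
)

```text
t: 2.22
tcp_pos: [0.6082, 0.0145, 0.1986]
ee_rot: [[0.871, 0.492, -0.002], [0.492, -0.871, 0.001], [-0.001, -0.002, -1.0]]
ft_force: [0.5, 1.0, -0.7]
gripper_width: 0.0855
grip_force: 0.0
```

```bash
python3 -c "
from h import *
import pickle
f=snap('wrist');f['fish']=1;save(f,'pics/w1.png');pickle.dump(f,open('w1.pkl','wb'))
print(f['origin'],f['intrinsics'])
go((.608,.012,.04),29.07)"
```

```text
[0.6790859  0.05359529 0.3403236 ] [[371.64829954   0.         320.08057423]
 [  0.         371.64829954 239.83529942]
 [  0.           0.           1.        ]]
t 2.275 tcp [0.6082 0.015  0.1989] d [-0.004  0.007  0.397] turn [-0.0004  0.0003  0.0024] q [-0.05  0.31  1.7   0.    1.13  1.01] w 0.08537926603491273 F [-0.2 -0.3 -0.6]
```

View pics/w1.png

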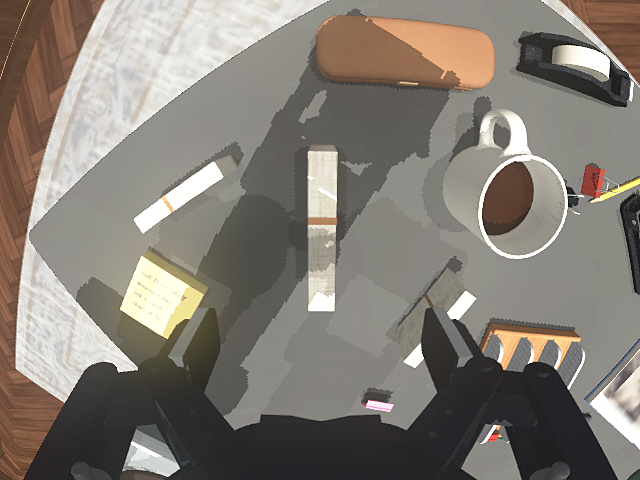

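```bash
python3 - <<'E'
from h import *
import pickle
f=pickle.load(open("w1.pkl","rb"))
c=np.array([at(f,u,v,.077) for u,v in((308,151),(337,150),(335,311),(308.5,311))])
print(np.round(c,4),c.mean(0),[np.linalg.norm(c[i]-c[i-1]) for i in range(4)])
d=-(c[2]+c[3]-c[0]-c[1]);print(np.degrees(np.arctan2(d[1],d[0])),"band",at(f,321.5,221,.077))
E
```

```text
[[ 0.6557  0.0505  0.077 ]
 [ 0.6664  0.0331  0.077 ]
 [ 0.5555 -0.0297  0.077 ]
 [ 0.545  -0.011   0.077 ]] [0.60564489 0.01073863 0.077     ] [np.float64(0.12665504635845967), np.float64(0.020440968718597654), np.float64(0.12738744928861237), np.float64(0.021434721530504002)]
29.314037849246958 band [0.61565129 0.01694924 0.077     ]
```

carry_out(
  plan="-0.007 0.007 0.15 0 0 0.001 1;-0.007 0.007 0.27 0 0 0.001 1;-0.007 0.007 0.35 0 0 0.001 1;-0.007 0.007 0.397 0 0 0.001 1;-0.007 0.007 0.397 0 0 0.001 1;-0.007 0.007 0.397 0 0 0.001 1",
)

```text
t: 3.02
tcp_pos: [0.6095, 0.0106, 0.0422]
ee_rot: [[0.872, 0.49, 0.003], [0.49, -0.872, -0.0], [0.003, 0.002, -1.0]]
ft_force: [0.1, -0.2, 0.0]
gripper_width: 0.0854
grip_force: 0.0
```

```bash
python3 -c "
from h import *
go((.607,.0112,.04),29.2)"
```

```text
t 3.025 tcp [0.6095 0.0106 0.0422] d [-0.005 -0.004  0.005] turn [ 0.0005 -0.0008  0.0007] q [-0.05  0.51  1.78  0.    0.85  1.  ] w 0.08536728299120815 F [ 0.1 -0.2  0. ]
```

carry_out(
  plan="-0.005 -0.004 0.005 0 0 0.0007 1;-0.005 -0.004 0.005 0 0 0.0007 0.6;-0.005 -0.004 0.005 0 0 0.0007 0.3;-0.005 -0.004 0.005 0 0 0.0007 0.1;-0.005 -0.004 0.005 0 0 0.0007 0;-0.005 -0.004 0.005 0 0 0.0007 0;-0.005 -0.004 0.005 0 0 0.0007 0;-0.005 -0.004 0.005 0 0 0.0007 0",
  force=45,
)

```text
t: 4.03
tcp_pos: [0.6055, 0.0106, 0.0385]
ee_rot: [[0.873, 0.487, 0.0], [0.487, -0.873, -0.0], [0.0, 0.0, -1.0]]
ft_force: [-1.5, 0.0, 1.0]
gripper_width: 0.0204
grip_force: 48.5
```

```bash
python3 -c "
from h import *
go((.516,-.269,.16),18.1)"
```

```text
t 4.025 tcp [0.6055 0.0106 0.0385] d [-0.536  0.501 -0.304] turn [ 0.     -0.      0.0614] q [-0.05  0.51  1.79 -0.    0.84  1.01] w 0.020383355669261853 F [-1.5  0.   1. ]
```

carry_out(
  plan="0 0 -0.1 0 0 0 0;0 0 -0.22 0 0 0 0;0 0 -0.304 0 0 0 0;-0.09 0.085 -0.304 0 0 0.06 0;-0.18 0.17 -0.304 0 0 0.0614 0;-0.27 0.255 -0.304 0 0 0.0614 0;-0.36 0.34 -0.304 0 0 0.0614 0;-0.45 0.42 -0.304 0 0 0.0614 0;-0.536 0.501 -0.304 0 0 0.0614 0;-0.536 0.501 -0.304 0 0 0.0614 0",
)

```text
t: 5.28
tcp_pos: [0.5146, -0.2719, 0.1597]
ee_rot: [[0.952, 0.306, -0.0], [0.306, -0.952, -0.001], [-0.001, 0.001, -1.0]]
ft_force: [0.4, 0.2, -1.6]
gripper_width: 0.0208
grip_force: 48.3
```

```bash
python3 -c "
from h import *
import pickle
f=snap('wrist');f['fish']=1;save(f,'pics/w2.png');pickle.dump(f,open('w2.pkl','wb'))
go((.516,-.269,.11),18.1)"
```

```text
t 5.325 tcp [ 0.515  -0.27    0.1596] d [ 0.003 -0.002  0.124] turn [-0.0003  0.0001 -0.001 ] q [-0.56  0.3   1.8   0.    1.04  0.7 ] w 0.020464320413256288 F [ 0.1  0.1 -0.7]
```

View pics/w2.png

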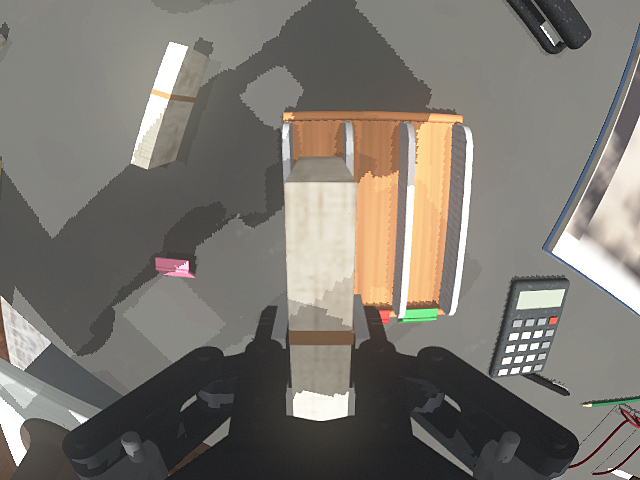

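```bash
python3 - <<'E'
from h import *
import pickle
f=pickle.load(open("w2.pkl","rb"))
a=[at(f,u,v,.045) for u,v in((287,124),(348,124),(407,125),(466,127),(404,316),(453,313))]
print(np.round(a,4))
for i,j in((2,4),(3,5)):
    d=a[i]-a[j];print(np.degrees(np.arctan2(d[1],d[0])),np.linalg.norm(d),(a[i]+a[j])/2)
b=np.array([at(f,u,v,.02) for u,v in((283,113),(462,114))]);d=b[0]-b[1];print(b,np.degrees(np.arctan2(d[1],d[0]))-90,np.linalg.norm(d))
x=np.array([np.cos(np.radians(18)),np.sin(np.radians(18)),0]);y=np.array([-x[1],x[0],0])
print("slot lateral",(a[0]+a[1])@y/2,(a[2]@y+44e-3*1.5-0),(a[2]+a[4])@y/2+.066,"long from rail",b.mean(0)@x-.0875,"target",np.array([.516,-.269,0])@x,np.array([.516,-.269,0])@y)
# pack top far end at current z (bottom=.1596-.0385)
s=manip.get_state();zt=s["tcp_pos"][2]-.0385+.077
p=[at(f,u,v,zt) for u,v in((286,182),(356,182))];print("pack far end",p,[q@x for q in p],[q@y for q in p],"tcp",s["tcp_pos"]@x,s["tcp_pos"]@y)
E
```

```text
[[ 0.5828 -0.227   0.045 ]
 [ 0.5955 -0.2665  0.045 ]
 [ 0.6087 -0.3054  0.045 ]
 [ 0.6236 -0.3471  0.045 ]
 [ 0.4697 -0.3584  0.045 ]
 [ 0.4836 -0.3983  0.045 ]]
20.839681390391195 0.1487098933506176 [ 0.53921637 -0.33189924  0.045     ]
20.09457477840584 0.14901769203364856 [ 0.55359311 -0.37273905  0.045     ]
[[ 0.58906974 -0.21963713  0.02      ]
 [ 0.63504605 -0.35007241  0.02      ]] 19.416721295128895 0.1383010604859155
slot lateral -0.41674974342918986 -0.4125983049177247 -0.4162819606649084 long from rail 0.40657668180513973 target 0.4076195909214384 -0.41528697198086917
pack far end [array([ 0.57251631, -0.24377282,  0.1980842 ]), array([ 0.57856982, -0.26253863,  0.1980842 ])] [np.float64(0.46916542586736226), np.float64(0.4691237018753603)] [np.float64(-0.4087590000257291), np.float64(-0.428476987718627)] tcp 0.4063561853880315 -0.41593618161198503
```

carry_out(
  plan="0.003 -0.002 0.06 0 0 -0.0045 0;0.003 -0.002 0.11 0 0 -0.0045 0;0.003 -0.002 0.15 0 0 -0.0045 0;0.003 -0.002 0.19 0 0 -0.0045 0;0.003 -0.002 0.22 0 0 -0.0045 0;0.003 -0.002 0.245 0 0 -0.0045 0;0.003 -0.002 0.245 0 0 -0.0045 0",
)

```text
t: 6.2
tcp_pos: [0.5162, -0.2674, 0.0612]
ee_rot: [[0.946, 0.324, -0.001], [0.324, -0.946, 0.001], [-0.001, -0.001, -1.0]]
ft_force: [0.7, 0.1, -1.5]
gripper_width: 0.0209
grip_force: 48.3
```

```bash
python3 -c "
from h import *
f=snap('wrist');save(f,'pics/w3.png')
f=snap('scene');im=cv2.cvtColor(f['pixels'],cv2.COLOR_RGB2BGR)
cv2.imwrite('pics/s3.png',cv2.resize(im[180:380,340:540],None,fx=3,fy=3))
go((.516,-.269,.0515),18.8)"
```

```text
t 6.3 tcp [ 0.5171 -0.268   0.0624] d [-0.004  0.002  0.027] turn [ 0.0002 -0.0001  0.0006] q [-0.55  0.44  1.84 -0.    0.86  0.69] w 0.020655208796559386 F [-0.  -0.2 -0.9]
```

View pics/s3.png

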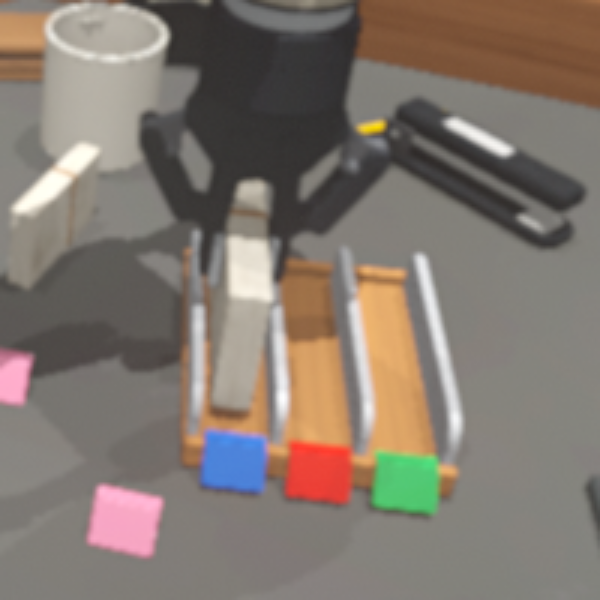

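The pack is inside the blue compartment, with its front end at (232,400) in the crop, between the dividers and clear of the front rail. I'll lower it gently until it touches the floor.

carry_out(
  plan="-0.003 0.001 0.008 0 0 0 0;-0.003 0.001 0.015 0 0 0 0;-0.003 0.001 0.021 0 0 0 0;-0.003 0.001 0.025 0 0 0 0;-0.003 0.001 0.025 0 0 0 0",
)

```text
t: 6.92
tcp_pos: [0.5156, -0.2684, 0.0519]
ee_rot: [[0.946, 0.324, -0.0], [0.324, -0.946, 0.0], [-0.0, -0.0, -1.0]]
ft_force: [-0.1, 0.3, -1.5]
gripper_width: 0.0206
grip_force: 48.3
```

```bash
python3 -c "
from h import *
go((.516,-.269,.0505),18.8)"
```

```text
t 6.925 tcp [ 0.5156 -0.2684  0.0519] d [0.    0.002 0.003] turn [-0.0001  0.0001  0.0007] q [-0.55  0.45  1.85 -0.    0.84  0.69] w 0.020579096553579354 F [-0.1  0.3 -1.5]
```

carry_out(
  plan="0 0 0.002 0 0 0 0;0 0 0.003 0 0 0 0;0 0 0.004 0 0 0 0;0 0 0.004 0 0 0 0",
)

```text
t: 7.42
tcp_pos: [0.5158, -0.2685, 0.0505]
ee_rot: [[0.946, 0.324, 0.0], [0.324, -0.946, -0.0], [0.0, 0.0, -1.0]]
ft_force: [-0.4, 0.5, -0.8]
gripper_width: 0.0208
grip_force: 48.3
```

carry_out(
  plan="0 0 0.002 0 0 0 0;0 0 0.003 0 0 0 0;0 0 0.004 0 0 0 0;0 0 0.004 0 0 0 0",
)

```text
t: 7.92
tcp_pos: [0.5159, -0.2686, 0.0505]
ee_rot: [[0.946, 0.324, -0.0], [0.324, -0.946, 0.0], [-0.0, -0.0, -1.0]]
ft_force: [-2.2, 2.2, 7.3]
gripper_width: 0.0201
grip_force: 49.5
```

carry_out(
  plan="0 0 -0.003 0 0 0 0.3;0 0 -0.003 0 0 0 0.4;0 0 -0.003 0 0 0 0.55;0 0 -0.003 0 0 0 0.55;0 0 -0.04 0 0 0 0.55;0 0 -0.12 0 0 0 0.55;0 0 -0.22 0 0 0 0.55;0 0 -0.35 0 0 0 0.55;0 0 -0.45 0 0 0 0.55;0 0 -0.45 0 0 0 0.55",
)

```text
t: 9.18
tcp_pos: [0.5187, -0.2702, 0.235]
ee_rot: [[0.946, 0.324, 0.009], [0.324, -0.946, -0.006], [0.007, 0.008, -1.0]]
ft_force: [-0.1, -0.4, -1.3]
gripper_width: 0.0469
grip_force: 0.0
```

```bash
python3 -c "
from h import *
f=snap('wrist');save(f,'pics/w4.png')
f=snap('scene');im=cv2.cvtColor(f['pixels'],cv2.COLOR_RGB2BGR)
cv2.imwrite('pics/s4.png',cv2.resize(im[180:380,340:540],None,fx=3,fy=3))
go((.516,-.269,.0505),18.8)"
```

```text
t 9.275 tcp [ 0.5159 -0.2686  0.2299] d [-0.     0.001  0.448] turn [ 0.0004 -0.0003  0.0007] q [-0.55  0.23  1.74 -0.    1.17  0.69] w 0.04709190033577743 F [ 0.4 -0.5 -0.3]
```

View pics/s4.png

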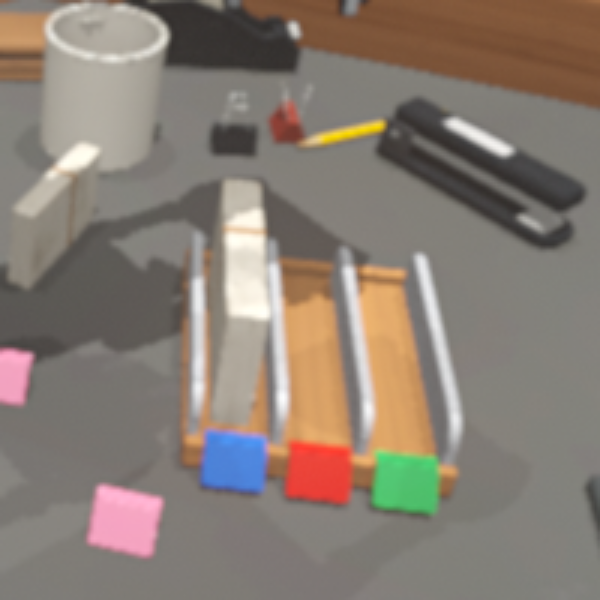

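View pics/w4.png

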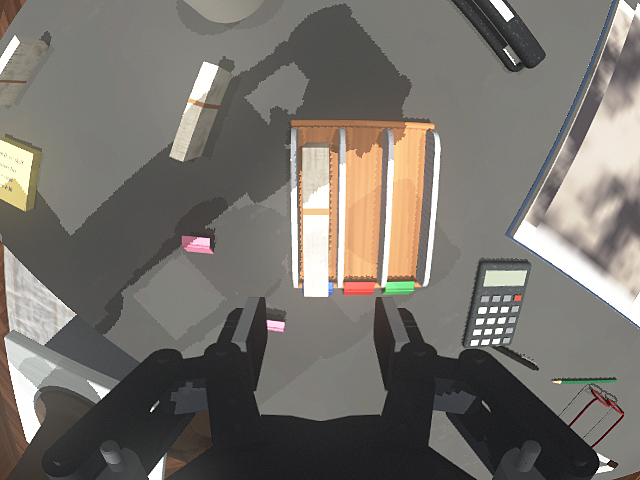

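The pack stands upright between the blue compartment's dividers, at (316,220) in the wrist view. Contact came at the expected floor height, about 12 mm and below the rail tops, and the gripper is clear. The note pad, at (20,172), has not been touched.

```bash
python3 -c "
from cell import manip
print(manip.sign_off())"
```

```text
the job is handed in; nothing more can be done
None
```

The largest card pack is filed upright on its long edge in the blue-tab compartment, on the floor as judged by the contact height, with the note pad untouched; I handed the job in at about 9.3 s.

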